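# Sort the play kitchen, then hold the toy box open

## Robot

A 6-joint arm with a two-finger parallel gripper is mounted at the origin on the work surface. World frame = base frame: x ahead of the robot, y to its left, z up, the work surface at z = 0. Lengths are in m, angles in degrees, forces in N, time in s.
With the tool pointing down it reaches from about 0.4 to 0.825 m from the base axis. Payload 7 kg.
Tool frame: the origin (TCP) lies midway between the tips of the shut fingers; the grasp point (between the pads) lies r.pinch_z behind it (r.pinch_z is the distance from the TCP to the grasp point, in m); z points along the fingers, y is the line along which they close (so a half turn about z gives the same grasp; the last joint's range is limited). The gripper opens to 88 mm and grips with 3 to 60 N. Pads are 19 mm wide; open, the fingers measure 130 mm over their backs; the gripper's body (78 mm by 193 mm) begins 47 mm behind the grasp point.
Start: joints at [85.835, 20.546, 0.682, 0, -70.136, -16.507], TCP at [0.238, 0.632, 0.227] pointing down, gripper open.
Joint ranges: [-176.03, 176.03], [-82.01, 121.73], [-58.28, 71.71], [-173.87, 95.51], [-174.79, -0.11], [-173.66, 173.66]. Speed limits (degrees/s): [136.94, 136.94, 172.46, 180, 180, 180].

## Interface

Orientations are given as [roll, pitch, yaw] about the fixed x, y, z axes, in that order (R = Rz(yaw) Ry(pitch) Rx(roll)).
In Python, from plant import r, optics, job gives the robot as it stands.
- The arm moves only by the shell command python3 -m crank 'ROWS' [FORCE]. ROWS is JSON, a list of rows, each an object with "xyz": the shift along the tool's x, y, z in units of 30 mm (1.0 is 30 mm), a list of three; "delta_rot": the turn, a rotation vector about the tool's x, y, z in degrees, a list of three; "claw": the closure, from 0 (fully open) to 1 (shut). A call has 1 to 20 rows; each row is the pose to reach, as a shift and turn from the pose commanded when the call began, along the tool's axes at that moment; what a row does not reach only later rows make up. A row lasts 1/8 s, in which the tool goes at most 62.5 mm and 10.7 degrees, less where a joint would pass 70% of its speed; a pose out of reach is approached as far as the arm can. A call with a gripper value outside its range is refused whole. The fingers move at their own pace and stop on an object; FORCE is the grip in N (left out, the last holds). Time passes only in rows, so rows that repeat a pose let the fingers close. It gives the time, the measured TCP pose, the force, the opening and the grip force at its end, in the units of the state.
- r.get_state(): the state, without advancing time (a new reading comes with each control period).
- optics.capture(name): name is "side" or "top"; returns a dict with "img" (384x512x3 uint8, blue, green, red), "fovy" (degrees; the focal length in pixels is half the picture's height over the tangent of half this angle, whatever the lens; pixels are square), "cx", "cy" (the principal point, pixels), "eye" and "rotation" of the camera in the world. Camera axes: x right, y up, looking along -z (the intrinsics and any distortion apply to the point x, -y, -z); pixel columns grow to the right and rows downward; lengths in m; the calibration is good to about 2 mm. A picture is of the moment at which its call begins. There is no depth.
- job.close_job(): hands the job in; it is judged then, once.
The state is a dict: "time_s": time; "joints": joint angles; "qd": joint speeds; "joint_torque": joint torques, N m; "tcp_pos": TCP position; "eef_rot": TCP orientation; "contact_force": force on the tool from outside, world axes, zero at the start; "moment": the same for the moment, N m; "gripper_width": finger opening in m; "gripper_force": force on a finger pad.
Only numpy, scipy, OpenCV 4.12 (cv2) and the standard library are available. Lean on these libraries where they do the work, as an engineer would, in place of code of your own. Each camera call takes 0.05 s, during which the arm holds its last target. There are 200 camera calls.

## Task

Help me tidy the wooden play kitchen: put the toy foods (the bread loaf and the mushroom) into the nearly square, deeper wooden bin, and lay the spoon flat inside the long, shallow wooden tray, leaving the bin, the tray and everything else on the bench where they stand. Then lift the lid of the low wooden toy box by the round pull on its front edge to 60 degrees from closed and finish while holding it still there with the gripper, so that I can tip the things in; the lid falls shut if let go, so do not let go of it.

Things in the scene. Friction and masses are not known exactly. Their poses are not given: they have to be found in the camera images.
- loaf: toy bread loaf, medium brown wood with three dark score marks, 70 (own x) x 40 (own y) x 40 mm high, flat base, rounded top whose sides are straight and 40 mm apart up to 22 mm; origin at the centre of its underside, z up; 60 g
- mushroom: toy mushroom of medium brown wood standing on its stem, 46 mm high; stem 26 to 30 mm in diameter up to 18 mm, cap widest (45 mm in diameter) 26 mm above the base; origin at the centre of its underside; 40 g
- spoon: toy spoon of medium brown wood lying flat, 120 mm long along its own x; straight square handle 12 x 12 mm from x = -60 to +24 mm, flat round bowl 36 mm in diameter and 10 mm thick centred at x = +42 mm; origin on the underside at mid-length, centre of mass at x = +10 mm; 30 g
- spoon_end (a point): end of the spoon's handle, own x = -60 mm, 6 mm above the underside
- spoon_bowl (a point): centre of the spoon's bowl, own x = +42 mm, 5 mm above the underside
- bin: the food bin: loose open plywood box, nearly square, outside 160 (own x) x 130 (own y) x 50 mm high, walls and floor 6 mm; origin at the centre of its underside; 0.5 kg
- tray: the utensil tray: loose open plywood tray, long and shallow, outside 95 (own x) x 200 (own y, the long side) x 35 mm high, walls and floor 6 mm; origin at the centre of its underside; 0.5 kg
- chest: the toy box: low brown wooden box fixed to the bench, 180 (own x) x 220 (own y) x 70 mm high without the lid; origin at the centre of its underside; its front, where the lid's pull is, looks to its own -x, the hinge runs along its own y at the top of its back (+x) wall
- lid (a joint): opening angle of the toy box's lid in rad: 0 closed, grows as the front edge rises, stop at 1.4 (80 degrees); 60 degrees is 1.047. Light wooden lid 180 x 220 x 10 mm, about 0.2 to 0.45 kg with its pull, nearly free hinge, falls shut from every angle
- lid_pull (a point): centre of the lid's pull: a dark wooden cylinder 28 mm in diameter and 30 mm long, its axis parallel to the hinge (the box's own y) and its flat ends free; it stands 34 mm out from the middle of the lid's front edge on a stem 12 mm wide, so fingers from above can pinch its flat ends and the lid turns between them as it rises. It lies 75 mm above the bench when closed
- lid_hinge (a point): middle of the hinge axis, 90 mm behind the box's centre, 70 mm above the bench; 214 mm level distance to the pull's centre, which lies 5 mm above the hinge axis when closed
- car: bystander: wooden toy car 75 x 42 x 42 mm high, origin under its centre; leave alone
- doll: bystander: wooden peg doll, 34 mm in diameter, 65 mm high, origin under its centre; leave alone
- mug: bystander: white mug, 76 mm in diameter, 85 mm high, behind the work; leave alone

How it is judged (in metres and radians):
On the way, in this order (a step that is already met when the one before it is completed fails the run):
1. both foods lie in the bin and the spoon lies in the tray, let go, with the lid still shut (x of loaf in the frame of bin between -0.074 and 0.074 m and y of loaf in the frame of bin between -0.059 and 0.059 m and z of loaf in the frame of bin between 0 and 0.045 m and x of mushroom in the frame of bin between -0.074 and 0.074 m and y of mushroom in the frame of bin between -0.059 and 0.059 m and z of mushroom in the frame of bin between 0 and 0.045 m and x of spoon_end in the frame of tray between -0.042 and 0.042 m and y of spoon_end in the frame of tray between -0.095 and 0.095 m and z of spoon_end in the frame of tray between 0 and 0.028 m and x of spoon_bowl in the frame of tray between -0.042 and 0.042 m and y of spoon_bowl in the frame of tray between -0.095 and 0.095 m and z of spoon_bowl in the frame of tray between 0 and 0.028 m and contact force between the fingers and loaf below 0.05 N and contact force between the fingers and mushroom below 0.05 N and contact force between the fingers and spoon below 0.05 N and linear speed of each of loaf, mushroom, spoon below 0.03 m/s and value of joint lid below 0.1 rad), for 0.2 s.
2. the fingers hold the lid still at 60 degrees (value of joint lid between 0.922 and 1.172 rad and velocity of joint lid between -0.1 and 0.1 rad/s and contact force between the fingers and chest above 0.2 N), for 0.4 s.
At the end, for the whole second after the job is handed in: Loaf and mushroom in the bin, spoon wholly in the tray (both ends under 28 mm above its underside), released, at rest; lid still at 60 degrees within 7, fingers pressing on it; bin, tray and bystanders within 40 mm of where they began (all of step 2 and x of loaf in the frame of bin between -0.074 and 0.074 m and y of loaf in the frame of bin between -0.059 and 0.059 m and z of loaf in the frame of bin between 0 and 0.045 m and x of mushroom in the frame of bin between -0.074 and 0.074 m and y of mushroom in the frame of bin between -0.059 and 0.059 m and z of mushroom in the frame of bin between 0 and 0.045 m and x of spoon_end in the frame of tray between -0.042 and 0.042 m and y of spoon_end in the frame of tray between -0.095 and 0.095 m and z of spoon_end in the frame of tray between 0 and 0.028 m and x of spoon_bowl in the frame of tray between -0.042 and 0.042 m and y of spoon_bowl in the frame of tray between -0.095 and 0.095 m and z of spoon_bowl in the frame of tray between 0 and 0.028 m and contact force between the fingers and loaf below 0.05 N and contact force between the fingers and mushroom below 0.05 N and contact force between the fingers and spoon below 0.05 N and linear speed of each of loaf, mushroom, spoon below 0.03 m/s and distance of each of car, doll, mug, bin, tray from where it was at the start of the episode below 0.04 m); the arm keeps its last pose, push and grip.
It fails at once if a bystander (car, doll or mug) is shoved or knocked over (distance of any of car, doll, mug from where it was at the start of the episode above 0.04 m or angle between any of car, doll, mug's own z axis and vertical above 0.5 rad).
It fails at once if the bin or the tray is shoved or tipped (distance of any of bin, tray from where it was at the start of the episode above 0.04 m or angle between any of bin, tray's own z axis and vertical above 0.5 rad).
It also fails if it takes over 70 s, if anything falls off the work surface, if the arm or the gripper's body presses on something with over 40 N, if the wrist force passes 120 N, or if a joint passes its speed limit or range.

## Working session

There is one attempt and no reset: what is moved stays moved. The work goes in short steps, Python scripts to look and compute and a shell command to move; the robot and the scene stay as the last step left them, time stands still between calls to the robot, and variables do not carry over. Pictures are saved under pics/ and viewed, at most 10 in all, crops included, and the job is handed in when it is done.

```bash
ls; mkdir -p pics
python3 - <<'E'
from plant import r, optics, job
import cv2
for n in("top","side"):
    c=optics.capture(n); cv2.imwrite(f"pics/{n}0.png",c["img"])
    print({k:v for k,v in c.items() if k!="img"})
print(r.get_state(), r.pinch_z)
E
```

```text
pics
{'fovy': 47.60736445951619, 'cx': 256.35910674485575, 'cy': 189.6370366779992, 'eye': array([ 0.38258076, -0.02508698,  1.40159708]), 'rotation': array([  6.12787809,  -0.47281905, -88.74613975])}
{'fovy': 54.92825988057039, 'cx': 257.7109744279804, 'cy': 186.73318864291633, 'eye': array([ 0.44386283, -0.75981195,  0.60711163]), 'rotation': array([55.16319744, -1.42175493, -6.78623163])}
{'time_s': 0.1, 'joints': array([ 8.58358926e+01,  2.05867070e+01,  6.39019914e-01, -1.66483359e-02,
       -7.01379058e+01, -1.65079018e+01]), 'qd': array([-0.02300495, -0.09971374,  0.10874134,  0.02123506, -0.01598814,
       -0.0876101 ]), 'joint_torque': array([-2.03679003e-03, -5.84160805e+01,  2.93752563e+01,  7.01555505e+00,
        1.01738196e-02, -5.52959568e-05]), 'tcp_pos': array([0.23815261, 0.63111257, 0.22572684]), 'eef_rot': array([ 1.79913488e+02, -9.31675520e-03, -2.06776703e+01]), 'contact_force': array([ 0.21060838,  0.41086892, -0.56583254]), 'moment': array([ 0.01151235, -0.0233994 , -0.03691565]), 'gripper_force': 0.0, 'gripper_width': 0.08733506678989476} 0.0188
```

View pics/top0.png

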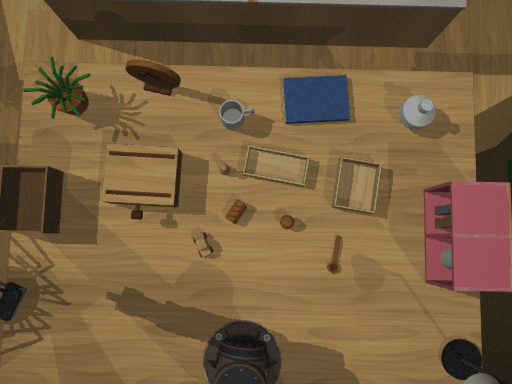

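View pics/side0.png

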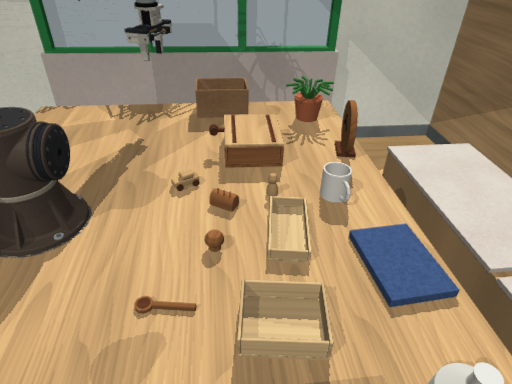

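The top view has +x up and +y left. It shows the chest lid at about (140,175) with its pull at (137,211), the tray at (277,166) and the bin at (357,185). The loaf is at (235,210), the mushroom at (287,222), and the spoon runs from (339,237) to (333,268). The car is at (203,244), the doll at (224,168) and the mug at (233,113). The side view shows the same layout, with the spoon bowl toward the robot. Next I'll segment the objects.

```bash
cat > h.py <<'E'
import numpy as np, cv2
from scipy.spatial.transform import Rotation as R
from plant import r, optics, job
def cam(n):
    c=optics.capture(n); c["f"]=192/np.tan(np.radians(c["fovy"]/2)); c["R"]=R.from_euler("xyz",c["rotation"],degrees=True).as_matrix(); return c
def ray(c,p):
    d=np.array([(p[0]-c["cx"])/c["f"],-(p[1]-c["cy"])/c["f"],-1]); return c["R"]@d
def onz(c,p,z):
    d=ray(c,p); return c["eye"]+d*(z-c["eye"][2])/d[2]
def proj(c,P):
    q=c["R"].T@(np.asarray(P)-c["eye"]); return np.array([c["cx"]-c["f"]*q[0]/q[2],c["cy"]+c["f"]*q[1]/q[2]])
E
python3 - <<'E'
from h import *
c=cam("top"); im=c["img"]; cv2.imwrite("pics/t1.png",im)
print("base proj",proj(c,[0,0,0.1]))
for p in [(0,0)]: pass
hsv=cv2.cvtColor(im,cv2.COLOR_BGR2HSV)
for n,(u,v) in dict(loaf=(235,210),mush=(287,222),spoon=(333,266),table=(300,240),tray=(277,168),bin=(357,185),pull=(137,212)).items(): print(n,hsv[v,u])
m=((hsv[...,1]>140)&(hsv[...,2]<175)).astype(np.uint8)
n,l,s,ce=cv2.connectedComponentsWithStats(m)
for i in range(1,n):
    if 25<s[i,4]<2000 and 90<ce[i][0]<400 and 100<ce[i][1]<290: print(s[i],ce[i].round(1),[cv2.minAreaRect(np.argwhere(l==i)[:,::-1].astype(np.float32))])
cv2.imwrite("pics/c1.png",cv2.resize(im[135:280,95:390],None,fx=2.7,fy=2.7,interpolation=cv2.INTER_CUBIC))
E
```

```text
base proj [241.00908945 369.79274111]
loaf [ 14 176 113]
mush [ 15 179 120]
spoon [ 12 172  77]
table [ 17 130 143]
tray [ 19 112 155]
bin [ 20 109 161]
pull [ 13 187  56]
[109 151  66   8 240] [141.6 154.4] [((141.41429138183594, 154.48544311523438), (65.12247467041016, 4.146949768066406), 3.301865577697754)]
[173 150  10  57 171] [177.7 179.3] [((177.84100341796875, 178.1636505126953), (4.891822814941406, 56.31129837036133), 5.079607963562012)]
[105 190  66   8 238] [137.1 193.2] [((137.54556274414062, 193.2025909423828), (65.23644256591797, 4.050535202026367), 3.2704880237579346)]
[225 200  22  24 281] [235.6 211.2] [((235.38461303710938, 210.92306518554688), (13.867505073547363, 22.188007354736328), 33.690067291259766)]
[130 203  13  16 123] [136.3 211.4] [((136.0, 210.5), (15.0, 12.0), 90.0)]
[280 215  14  14 152] [286.5 221.5] [((286.5, 221.5), (13.0, 13.0), 90.0)]
[327 236  14  37 214] [334.3 257.6] [((333.3793640136719, 253.92996215820312), (11.1033353805542, 36.49129867553711), 3.5763344764709473)]
```

View pics/c1.png

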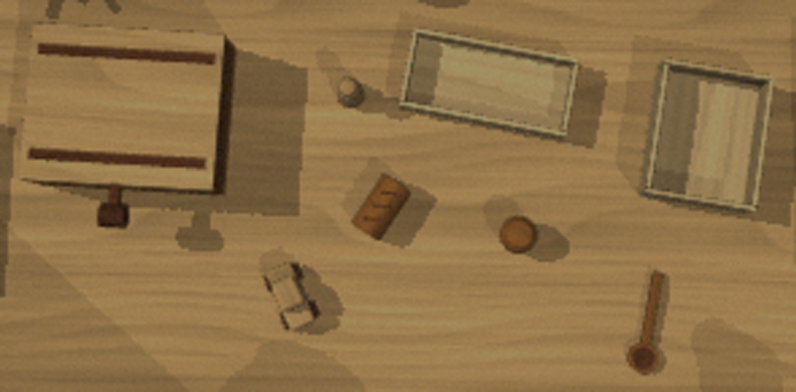

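The crop (2.7x, offset 95,135) shows:
- Tray rim corners at (415,30), (579,60), (566,136), (401,107).
- Bin rim corners at (663,61), (772,76), (757,211), (643,194).
- Loaf axis from about (365,232) to (397,181), with the mushroom at (518,234).
- Spoon from its handle end (658,271) to its bowl (643,358).
- Pull at (113,212).

Run:
```python
from h import *
c=cam("top"); s=cam("side")
g=lambda u,v,z: onz(c,((u+.5)/2.7-.5+95,(v+.5)/2.7-.5+135),z)[:2]
def box(n,pts,z):
    P=np.array([g(u,v,z) for u,v in pts]); rc=cv2.minAreaRect(P.astype(np.float32)*1000)
    e=P[1]-P[0]; f=P[3]-P[0]
    print(n,"c",P.mean(0).round(4),"sides",np.linalg.norm(e).round(3),np.linalg.norm(f).round(3),"ang",np.degrees(np.arctan2(e[1],e[0])).round(1),np.degrees(np.arctan2(f[1],f[0])).round(1))
box("tray",[(415,30),(579,60),(566,136),(401,107)],.035)
box("bin",[(663,61),(772,76),(757,211),(643,194)],.05)
box("chest",[(33,26),(225,35),(214,191),(22,180)],.08)
box("loaf",[(384,174),(410,188),(378,240),(352,225)],.03)
print("loafc",onz(c,(235.5,211),.03)); print("mush",onz(c,(286.5,221.5),.028))
a=g(658,271,.012);b=g(643,358,.01);print("spoon",a,b,np.linalg.norm(a-b),np.degrees(np.arctan2(*(b-a)[::-1])))
print("pull",onz(c,(136.3,211.4),.08), "doll",g(350,90,.06),"car",g(290,297,.03))
# side view centroids
hsv=cv2.cvtColor(s["img"],cv2.COLOR_BGR2HSV)
m=((hsv[...,1]>140)&(hsv[...,2]<175)).astype(np.uint8)
n,l,st,ce=cv2.connectedComponentsWithStats(m)
for nm,P in dict(loaf=[*onz(c,(235.5,211),.03)[:2],.02],mush=[*onz(c,(286.5,221.5),.028)[:2],.028],bowl=[*b,.01],end=[*a,.012],pull=[*onz(c,(136.3,211.4),.08)[:2],.075]).items(): print(nm,"side",proj(s,P).round(1))
for i in range(1,n):
    if 40<st[i,4]<3000 and 90<ce[i][0]<300 and 100<ce[i][1]<330: print(st[i],ce[i].round(1))
```

```text
tray c [ 0.6082 -0.0946] sides 0.197 0.093 ang -99.2 171.2
bin c [ 0.5506 -0.3486] sides 0.128 0.158 ang -96.6 171.7
chest c [0.5632 0.3226] sides 0.219 0.176 ang -91.4 179.3
loaf c [0.4601 0.0301] sides 0.035 0.07 ang -117.0 149.5
loafc [0.46085818 0.03106353 0.03      ]
mush [ 0.43147307 -0.13036088  0.028     ]
spoon [ 0.39268281 -0.29730055] [ 0.29102415 -0.28028998] 0.103072029009217 170.50068952042457
pull [0.45007187 0.3294533  0.08      ] doll [0.59226693 0.06827085] car [0.35328436 0.13251841]
loaf side [223.4 198.2]
mush side [213.4 238.2]
bowl side [142.3 302.6]
end side [195.2 304.9]
pull side [215.6 129.6]
[232 115   4  27  69] [233.3 128.7]
[267 115   9  27  73] [270.6 128.7]
[210 125  14  10  91] [215.3 129.5]
[ 225  147   59   20 1123] [253.5 156.4]
[210 189  29  22 456] [223.5 199.4]
[205 230  19  22 298] [214.3 239.9]
[135 296  61  17 549] [160.3 305.1]
```

```bash
cat > d.py <<'E'
import sys
from h import *
def plan(x,y,z,yaw):
    s=r.get_state(); M=R.from_euler("xyz",s["eef_rot"],degrees=True)
    T=R.from_euler("xyz",[180,0,yaw],degrees=True)
    print("xyz",(M.inv().apply(np.array([x,y,z])-s["tcp_pos"])/.03).round(2),"rot",(M.inv()*T).as_rotvec(degrees=True).round(1),"| t",round(s["time_s"],2),"w",round(s["gripper_width"],4),"F",s["contact_force"].round(1),"gf",round(s["gripper_force"],1),"q6",s["joints"][5].round(0))
if __name__=="__main__": plan(*map(float,sys.argv[1:5]))
E
python3 d.py 0.4605 0.0305 0.10 -31.5
```

```text
xyz [14.   16.12  4.22] rot [ 0.  -0.  10.8] | t 0.25 w 0.0875 F [ 0.7 -0.4 -0.1] gf 0.0 q6 -17.0
```

```bash
python3 -m crank '[{"xyz":[7,8.06,1],"delta_rot":[0,0,5],"claw":0},{"xyz":[7,8.06,1],"delta_rot":[0,0,5],"claw":0},{"xyz":[7,8.06,1],"delta_rot":[0,0,5],"claw":0},{"xyz":[7,8.06,1],"delta_rot":[0,0,5],"claw":0},{"xyz":[7,8.06,1],"delta_rot":[0,0,5],"claw":0},{"xyz":[14,16.12,4.22],"delta_rot":[0,0,10.8],"claw":0},{"xyz":[14,16.12,4.22],"delta_rot":[0,0,10.8],"claw":0},{"xyz":[14,16.12,4.22],"delta_rot":[0,0,10.8],"claw":0},{"xyz":[14,16.12,4.22],"delta_rot":[0,0,10.8],"claw":0},{"xyz":[14,16.12,4.22],"delta_rot":[0,0,10.8],"claw":0},{"xyz":[14,16.12,4.22],"delta_rot":[0,0,10.8],"claw":0},{"xyz":[14,16.12,4.22],"delta_rot":[0,0,10.8],"claw":0},{"xyz":[14,16.12,4.22],"delta_rot":[0,0,10.8],"claw":0},{"xyz":[14,16.12,4.22],"delta_rot":[0,0,10.8],"claw":0}]' 20; python3 d.py 0.4605 0.0305 0.006 -31.5
```

```text
time_s: 2.0
tcp_pos: [0.4607, 0.0317, 0.1004]
eef_rot: [-180.0, -0.0, -31.4]
contact_force: [-0.3, 0.1, -0.2]
gripper_width: 0.0877
gripper_force: 0.0
xyz [0.01 0.04 3.15] rot [-0.  -0.   0.1] | t 2.0 w 0.0877 F [-0.3  0.1 -0.2] gf 0.0 q6 30.0
```

```bash
python3 -m crank '[{"xyz":[0,0.04,1.5],"delta_rot":[0,0,0],"claw":0},{"xyz":[0,0.04,2.5],"delta_rot":[0,0,0],"claw":0},{"xyz":[0,0.04,3.15],"delta_rot":[0,0,0],"claw":0},{"xyz":[0,0.04,3.15],"delta_rot":[0,0,0],"claw":0},{"xyz":[0,0.04,3.15],"delta_rot":[0,0,0],"claw":1},{"xyz":[0,0.04,3.15],"delta_rot":[0,0,0],"claw":1},{"xyz":[0,0.04,3.15],"delta_rot":[0,0,0],"claw":1},{"xyz":[0,0.04,3.15],"delta_rot":[0,0,0],"claw":1},{"xyz":[0,0.04,3.15],"delta_rot":[0,0,0],"claw":1},{"xyz":[0,0.04,3.15],"delta_rot":[0,0,0],"claw":1},{"xyz":[0,0.04,2],"delta_rot":[0,0,0],"claw":1},{"xyz":[0,0.04,0],"delta_rot":[0,0,0],"claw":1},{"xyz":[0,0.04,-1],"delta_rot":[0,0,0],"claw":1},{"xyz":[0,0.04,-1],"delta_rot":[0,0,0],"claw":1}]' 20
python3 - <<'E'
from d import *
print(r.get_state()["joints"].round(0))
a=np.radians(-8.2); b=np.array([.5506,-.3486])
q=b+.034*np.array([np.cos(a),np.sin(a)]); plan(*q,.13,-8.2)
E
```

```text
time_s: 3.75
tcp_pos: [0.4613, 0.0304, 0.1323]
eef_rot: [-179.8, -0.2, -31.5]
contact_force: [-0.8, -0.6, -1.8]
gripper_width: 0.0396
gripper_force: 20.0
[ 28.   5. -33.   0. -51.  30.]
xyz [10.17  8.77  0.07] rot [ -0.2  -0.2 -23.3] | t 3.75 w 0.0396 F [-0.8 -0.6 -1.8] gf 20.0 q6 30.0
```

```bash
python3 -m crank '[{"xyz":[5,4.3,0],"delta_rot":[0,0,-12],"claw":1},{"xyz":[5,4.3,0],"delta_rot":[0,0,-12],"claw":1},{"xyz":[5,4.3,0],"delta_rot":[0,0,-12],"claw":1},{"xyz":[5,4.3,0],"delta_rot":[0,0,-12],"claw":1},{"xyz":[10.17,8.77,0],"delta_rot":[0,0,-23.3],"claw":1},{"xyz":[10.17,8.77,0],"delta_rot":[0,0,-23.3],"claw":1},{"xyz":[10.17,8.77,0],"delta_rot":[0,0,-23.3],"claw":1},{"xyz":[10.17,8.77,0],"delta_rot":[0,0,-23.3],"claw":1},{"xyz":[10.17,8.77,0],"delta_rot":[0,0,-23.3],"claw":1},{"xyz":[10.17,8.77,0],"delta_rot":[0,0,-23.3],"claw":1},{"xyz":[10.17,8.77,0],"delta_rot":[0,0,-23.3],"claw":1}]'
python3 - <<'E'
from d import *
a=np.radians(-8.2); b=np.array([.5506,-.3486])
q=b+.034*np.array([np.cos(a),np.sin(a)]); plan(*q,.016,-8.2)
s=cam("side");cv2.imwrite("pics/s2.png",s["img"][170:384,120:400].repeat(2,0).repeat(2,1))
E
```

```text
time_s: 5.12
tcp_pos: [0.5825, -0.3529, 0.1297]
eef_rot: [-180.0, 0.0, -8.1]
contact_force: [-1.1, 0.5, -0.7]
gripper_width: 0.0399
gripper_force: 20.0
xyz [0.06 0.01 3.79] rot [-0.   0.   0.1] | t 5.12 w 0.0399 F [-1.1  0.5 -0.7] gf 20.0 q6 97.0
```

View pics/s2.png

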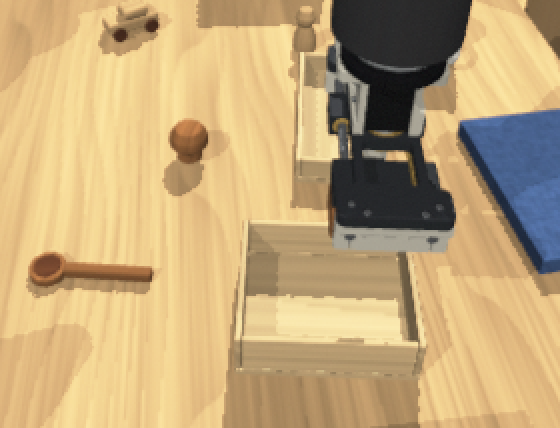

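The loaf is held hidden behind the gripper over the far half of the bin. Bin and gripper line up, so I'll lower it and open partway.

```bash
python3 -m crank '[{"xyz":[0,0,1.5],"delta_rot":[0,0,0],"claw":1},{"xyz":[0,0,2.7],"delta_rot":[0,0,0],"claw":1},{"xyz":[0,0,3.4],"delta_rot":[0,0,0],"claw":1},{"xyz":[0,0,3.75],"delta_rot":[0,0,0],"claw":1},{"xyz":[0,0,3.75],"delta_rot":[0,0,0],"claw":1},{"xyz":[0,0,3.75],"delta_rot":[0,0,0],"claw":1},{"xyz":[0,0,3.75],"delta_rot":[0,0,0],"claw":0.39},{"xyz":[0,0,3.75],"delta_rot":[0,0,0],"claw":0.39},{"xyz":[0,0,3.75],"delta_rot":[0,0,0],"claw":0.39},{"xyz":[0,0,3.75],"delta_rot":[0,0,0],"claw":0.39},{"xyz":[0,0,2.5],"delta_rot":[0,0,0],"claw":0.39},{"xyz":[0,0,0],"delta_rot":[0,0,0],"claw":0.39},{"xyz":[0,0,0],"delta_rot":[0,0,0],"claw":0.1}]'; python3 d.py .4315 -.1304 .10 -8.2;  python3 d.py .4315 -.1304 .007 -8.2
```

```text
time_s: 6.8
tcp_pos: [0.5852, -0.3551, 0.1353]
eef_rot: [179.9, -0.4, -8.1]
contact_force: [-0.4, 0.5, 0.1]
gripper_width: 0.0589
gripper_force: 0.0
xyz [-6.14 -6.69  1.12] rot [ 0.1 -0.4  0.1] | t 6.8 w 0.0589 F [-0.4  0.5  0.1] gf 0.0 q6 97.0
xyz [-6.17 -6.7   4.22] rot [ 0.1 -0.4  0.1] | t 6.8 w 0.0589 F [-0.4  0.5  0.1] gf 0.0 q6 97.0
```

```bash
python3 -m crank '[{"xyz":[-3.0,-3.3,0],"delta_rot":[0,0,0],"claw":0},{"xyz":[-3.0,-3.3,0],"delta_rot":[0,0,0],"claw":0},{"xyz":[-6.12,-6.7,1.0],"delta_rot":[0,0,0],"claw":0},{"xyz":[-6.12,-6.7,1.0],"delta_rot":[0,0,0],"claw":0},{"xyz":[-6.12,-6.7,1.0],"delta_rot":[0,0,0],"claw":0},{"xyz":[-6.12,-6.7,1.0],"delta_rot":[0,0,0],"claw":0},{"xyz":[-6.12,-6.7,1.0],"delta_rot":[0,0,0],"claw":0},{"xyz":[-6.12,-6.7,1.0],"delta_rot":[0,0,0],"claw":0},{"xyz":[-6.12,-6.7,1.0],"delta_rot":[0,0,0],"claw":0}]'; python3 d.py .4315 -.1304 .007 -8.2
```

```text
time_s: 7.92
tcp_pos: [0.4299, -0.1294, 0.0998]
eef_rot: [180.0, 0.0, -8.2]
contact_force: [-0.5, -0.4, -0.4]
gripper_width: 0.0877
gripper_force: 0.0
xyz [0.06 0.02 3.09] rot [ 0.  0. -0.] | t 7.92 w 0.0877 F [-0.5 -0.4 -0.4] gf 0.0 q6 73.0
```

```bash
python3 -m crank '[{"xyz":[0.06,0.02,1.5],"delta_rot":[0,0,0],"claw":0},{"xyz":[0.06,0.02,2.6],"delta_rot":[0,0,0],"claw":0},{"xyz":[0.06,0.02,3.09],"delta_rot":[0,0,0],"claw":0},{"xyz":[0.06,0.02,3.09],"delta_rot":[0,0,0],"claw":0},{"xyz":[0.06,0.02,3.09],"delta_rot":[0,0,0],"claw":1},{"xyz":[0.06,0.02,3.09],"delta_rot":[0,0,0],"claw":1},{"xyz":[0.06,0.02,3.09],"delta_rot":[0,0,0],"claw":1},{"xyz":[0.06,0.02,3.09],"delta_rot":[0,0,0],"claw":1},{"xyz":[0.06,0.02,3.09],"delta_rot":[0,0,0],"claw":1},{"xyz":[0.06,0.02,2.5],"delta_rot":[0,0,0],"claw":1},{"xyz":[0.06,0.02,1],"delta_rot":[0,0,0],"claw":1},{"xyz":[0.06,0.02,-1],"delta_rot":[0,0,0],"claw":1},{"xyz":[0.06,0.02,-1],"delta_rot":[0,0,0],"claw":1},{"xyz":[0.06,0.02,-1],"delta_rot":[0,0,0],"claw":1},{"xyz":[0.06,0.02,-1],"delta_rot":[0,0,0],"claw":1}]' 12
python3 - <<'E'
from d import *
a=np.radians(-8.2); b=np.array([.5506,-.3486])
q=b-.038*np.array([np.cos(a),np.sin(a)]); plan(*q,.13,-8.2)
E
```

```text
time_s: 9.8
tcp_pos: [0.4303, -0.1298, 0.1288]
eef_rot: [180.0, 0.1, -8.2]
contact_force: [-0.2, 0.1, -0.3]
gripper_width: 0.0436
gripper_force: 12.0
xyz [ 3.74  6.65 -0.04] rot [0.  0.1 0. ] | t 9.8 w 0.0436 F [-0.2  0.1 -0.3] gf 12.0 q6 73.0
```

```bash
python3 -m crank '[{"xyz":[1.9,3.3,0],"delta_rot":[0,0,0],"claw":1},{"xyz":[1.9,3.3,0],"delta_rot":[0,0,0],"claw":1},{"xyz":[3.74,6.65,0],"delta_rot":[0,0,0],"claw":1},{"xyz":[3.74,6.65,0],"delta_rot":[0,0,0],"claw":1},{"xyz":[3.74,6.65,0],"delta_rot":[0,0,0],"claw":1},{"xyz":[3.74,6.65,0],"delta_rot":[0,0,0],"claw":1},{"xyz":[3.74,6.65,0],"delta_rot":[0,0,0],"claw":1},{"xyz":[3.74,6.65,0],"delta_rot":[0,0,0],"claw":1}]'
python3 - <<'E'
from d import *
a=np.radians(-8.2); b=np.array([.5506,-.3486])
q=b-.038*np.array([np.cos(a),np.sin(a)]); plan(*q,.017,-8.2)
s=cam("side");cv2.imwrite("pics/s3.png",s["img"][170:384,120:400].repeat(2,0).repeat(2,1))
E
```

```text
time_s: 10.8
tcp_pos: [0.514, -0.3422, 0.1303]
eef_rot: [180.0, -0.0, -8.1]
contact_force: [-0.2, 0.1, -0.4]
gripper_width: 0.0435
gripper_force: 12.0
xyz [-0.03  0.04  3.78] rot [ 0.  -0.   0.1] | t 10.8 w 0.0435 F [-0.2  0.1 -0.4] gf 12.0 q6 97.0
```

View pics/s3.png

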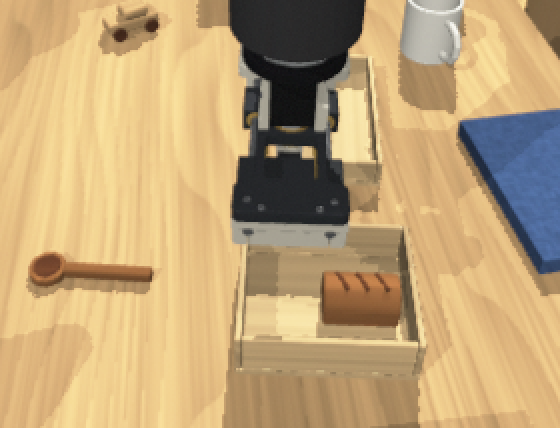

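The loaf lies square in the +x half of the bin, at crop (360,300), and the other half is free. Next I'll lower the mushroom, release it and retreat.

```bash
python3 -m crank '[{"xyz":[-0.03,0.04,1.5],"delta_rot":[0,0,0],"claw":1},{"xyz":[-0.03,0.04,2.7],"delta_rot":[0,0,0],"claw":1},{"xyz":[-0.03,0.04,3.4],"delta_rot":[0,0,0],"claw":1},{"xyz":[-0.03,0.04,3.75],"delta_rot":[0,0,0],"claw":1},{"xyz":[-0.03,0.04,3.75],"delta_rot":[0,0,0],"claw":1},{"xyz":[-0.03,0.04,3.75],"delta_rot":[0,0,0],"claw":1},{"xyz":[-0.03,0.04,3.75],"delta_rot":[0,0,0],"claw":0.36},{"xyz":[-0.03,0.04,3.75],"delta_rot":[0,0,0],"claw":0.36},{"xyz":[-0.03,0.04,3.75],"delta_rot":[0,0,0],"claw":0.36},{"xyz":[-0.03,0.04,3.75],"delta_rot":[0,0,0],"claw":0.36},{"xyz":[-0.03,0.04,2.7],"delta_rot":[0,0,0],"claw":0.36},{"xyz":[-0.03,0.04,1],"delta_rot":[0,0,0],"claw":0.36},{"xyz":[-0.03,0.04,0],"delta_rot":[0,0,0],"claw":0.36},{"xyz":[-0.03,0.04,0],"delta_rot":[0,0,0],"claw":0.36},{"xyz":[-0.03,0.04,0],"delta_rot":[0,0,0],"claw":0.36}]'
python3 - <<'E'
from d import *
a=np.radians(-9.5)  # spoon own x points to 170.5
e=np.array([.3927,-.2973]); q=e-.068*np.array([np.cos(a),np.sin(a)]); print(q,np.hypot(*q)); plan(*q,.10,-9.5)
E
```

```text
time_s: 12.72
tcp_pos: [0.5125, -0.3439, 0.1295]
eef_rot: [-180.0, 0.0, -8.2]
contact_force: [-0.6, 0.8, -0.7]
gripper_width: 0.0561
gripper_force: 0.0
[ 0.32563258 -0.28607676] 0.43344721799007685
xyz [-6.44 -1.02  0.99] rot [-0.   0.   1.3] | t 12.72 w 0.0561 F [-0.6  0.8 -0.7] gf 0.0 q6 98.0
```

```bash
python3 -m crank '[{"xyz":[-3.2,-0.5,0],"delta_rot":[0,0,0],"claw":0.36},{"xyz":[-3.2,-0.5,0],"delta_rot":[0,0,0],"claw":0.36},{"xyz":[-6.44,-1.02,0.99],"delta_rot":[0,0,1.3],"claw":0.36},{"xyz":[-6.44,-1.02,0.99],"delta_rot":[0,0,1.3],"claw":0.36},{"xyz":[-6.44,-1.02,0.99],"delta_rot":[0,0,1.3],"claw":0.36},{"xyz":[-6.44,-1.02,0.99],"delta_rot":[0,0,1.3],"claw":0.36},{"xyz":[-6.44,-1.02,0.99],"delta_rot":[0,0,1.3],"claw":0.36},{"xyz":[-6.44,-1.02,0.99],"delta_rot":[0,0,1.3],"claw":0.36}]'; python3 d.py .3256 -.2861 .003 -9.5
python3 - <<'E'
from h import *
s=cam("side");cv2.imwrite("pics/s4.png",s["img"][170:384,120:400].repeat(2,0).repeat(2,1))
E
```

```text
time_s: 13.72
tcp_pos: [0.3266, -0.2866, 0.1001]
eef_rot: [-180.0, 0.0, -9.5]
contact_force: [-0.8, -0.3, 0.2]
gripper_width: 0.0562
gripper_force: 0.0
xyz [-0.04 -0.01  3.24] rot [-0.  0.  0.] | t 13.72 w 0.0562 F [-0.8 -0.3  0.2] gf 0.0 q6 96.0
```

View pics/s4.png

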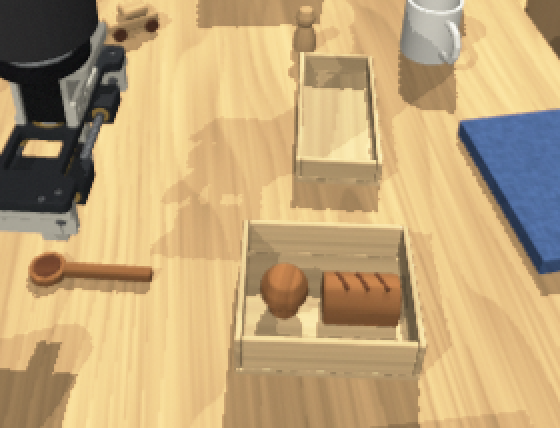

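Both foods stand in the bin, with the mushroom at crop (284,288) and the loaf at (360,300). The spoon is untouched at (40–152,270) and the gripper is above it. Next I'll grasp the spoon.

```bash
python3 -m crank '[{"xyz":[-0.03,0,1.5],"delta_rot":[0,0,0],"claw":0.36},{"xyz":[-0.03,0,2.5],"delta_rot":[0,0,0],"claw":0.36},{"xyz":[-0.03,0,3.0],"delta_rot":[0,0,0],"claw":0.36},{"xyz":[-0.03,0,3.2],"delta_rot":[0,0,0],"claw":0.36},{"xyz":[-0.03,0,3.2],"delta_rot":[0,0,0],"claw":0.36},{"xyz":[-0.03,0,3.2],"delta_rot":[0,0,0],"claw":1},{"xyz":[-0.03,0,3.2],"delta_rot":[0,0,0],"claw":1},{"xyz":[-0.03,0,3.2],"delta_rot":[0,0,0],"claw":1},{"xyz":[-0.03,0,3.2],"delta_rot":[0,0,0],"claw":1},{"xyz":[-0.03,0,3.2],"delta_rot":[0,0,0],"claw":1},{"xyz":[-0.03,0,2.5],"delta_rot":[0,0,0],"claw":1},{"xyz":[-0.03,0,1],"delta_rot":[0,0,0],"claw":1},{"xyz":[-0.03,0,-1],"delta_rot":[0,0,0],"claw":1},{"xyz":[-0.03,0,-1],"delta_rot":[0,0,0],"claw":1},{"xyz":[-0.03,0,-1],"delta_rot":[0,0,0],"claw":1}]' 15
python3 - <<'E'
from d import *
a=np.radians(80.8); q=np.array([.6082,-.0946])+.008*np.array([np.cos(a),np.sin(a)]); print(q); plan(*q,.13,-99.2)
E
```

```text
time_s: 15.65
tcp_pos: [0.3249, -0.2861, 0.1303]
eef_rot: [-180.0, -0.0, -9.5]
contact_force: [-0.3, 0.7, -1.1]
gripper_width: 0.0119
gripper_force: 15.0
[ 0.60947905 -0.08670291]
xyz [ 8.26 -8.12  0.02] rot [-0.  -0.  89.7] | t 15.65 w 0.0119 F [-0.3  0.7 -1.1] gf 15.0 q6 96.0
```

```bash
python3 -m crank '[{"xyz":[4,-4,0],"delta_rot":[0,0,45],"claw":1},{"xyz":[4,-4,0],"delta_rot":[0,0,45],"claw":1},{"xyz":[4,-4,0],"delta_rot":[0,0,45],"claw":1},{"xyz":[4,-4,0],"delta_rot":[0,0,45],"claw":1},{"xyz":[4,-4,0],"delta_rot":[0,0,45],"claw":1},{"xyz":[8.26,-8.12,0],"delta_rot":[0,0,89.7],"claw":1},{"xyz":[8.26,-8.12,0],"delta_rot":[0,0,89.7],"claw":1},{"xyz":[8.26,-8.12,0],"delta_rot":[0,0,89.7],"claw":1},{"xyz":[8.26,-8.12,0],"delta_rot":[0,0,89.7],"claw":1},{"xyz":[8.26,-8.12,0],"delta_rot":[0,0,89.7],"claw":1},{"xyz":[8.26,-8.12,0],"delta_rot":[0,0,89.7],"claw":1},{"xyz":[8.26,-8.12,0],"delta_rot":[0,0,89.7],"claw":1},{"xyz":[8.26,-8.12,0],"delta_rot":[0,0,89.7],"claw":1},{"xyz":[8.26,-8.12,0],"delta_rot":[0,0,89.7],"claw":1},{"xyz":[8.26,-8.12,0],"delta_rot":[0,0,89.7],"claw":1}]'; python3 d.py .6095 -.0867 .012 -99.2
python3 - <<'E'
from h import *
s=cam("side");cv2.imwrite("pics/s5.png",s["img"][130:300,180:400].repeat(3,0).repeat(3,1))
E
```

```text
time_s: 17.52
tcp_pos: [0.6096, -0.0869, 0.1304]
eef_rot: [-180.0, 0.0, -99.2]
contact_force: [0.7, -0.5, -0.3]
gripper_width: 0.012
gripper_force: 15.0
xyz [-0.    0.01  3.95] rot [-0.  0.  0.] | t 17.52 w 0.012 F [ 0.7 -0.5 -0.3] gf 15.0 q6 -19.0
```

View pics/s5.png

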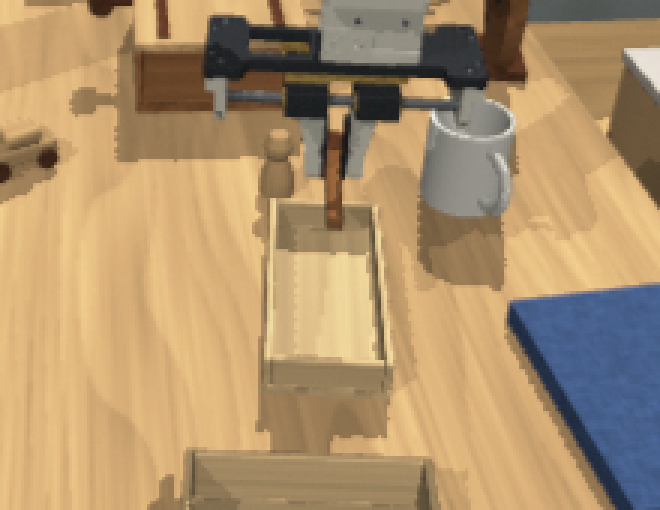

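The spoon is held level along the tray axis, with fingers at crop (335,130) and the tray below. Next I'll lower it, release it slightly and retreat.

```bash
python3 -m crank '[{"xyz":[0,0,1.5],"delta_rot":[0,0,0],"claw":1},{"xyz":[0,0,2.7],"delta_rot":[0,0,0],"claw":1},{"xyz":[0,0,3.5],"delta_rot":[0,0,0],"claw":1},{"xyz":[0,0,3.95],"delta_rot":[0,0,0],"claw":1},{"xyz":[0,0,3.95],"delta_rot":[0,0,0],"claw":1},{"xyz":[0,0,3.95],"delta_rot":[0,0,0],"claw":1},{"xyz":[0,0,3.95],"delta_rot":[0,0,0],"claw":0.7},{"xyz":[0,0,3.95],"delta_rot":[0,0,0],"claw":0.7},{"xyz":[0,0,3.95],"delta_rot":[0,0,0],"claw":0.7},{"xyz":[0,0,3.95],"delta_rot":[0,0,0],"claw":0.7},{"xyz":[0,0,2.5],"delta_rot":[0,0,0],"claw":0.7},{"xyz":[0,0,1],"delta_rot":[0,0,0],"claw":0.7},{"xyz":[0,0,-1.5],"delta_rot":[0,0,0],"claw":0.7},{"xyz":[0,0,-1.5],"delta_rot":[0,0,0],"claw":0.7},{"xyz":[0,0,-1.5],"delta_rot":[0,0,0],"claw":0.7}]'; python3 d.py .45 .329 .17 -2
```

```text
time_s: 19.45
tcp_pos: [0.61, -0.0866, 0.1762]
eef_rot: [-179.9, 0.1, -99.2]
contact_force: [0.6, 0.1, -0.5]
gripper_width: 0.0261
gripper_force: 0.0
xyz [-12.83   7.48   0.2 ] rot [ -0.1  -0.1 -97.2] | t 19.45 w 0.0261 F [ 0.6  0.1 -0.5] gf 0.0 q6 -19.0
```

```bash
python3 -m crank '[{"xyz":[-6.4,3.7,0],"delta_rot":[0,0,-48],"claw":0.7},{"xyz":[-6.4,3.7,0],"delta_rot":[0,0,-48],"claw":0.7},{"xyz":[-6.4,3.7,0],"delta_rot":[0,0,-48],"claw":0.7},{"xyz":[-6.4,3.7,0],"delta_rot":[0,0,-48],"claw":0.7},{"xyz":[-6.4,3.7,0],"delta_rot":[0,0,-48],"claw":0.7},{"xyz":[-12.83,7.48,0.2],"delta_rot":[0,0,-97.2],"claw":0.2},{"xyz":[-12.83,7.48,0.2],"delta_rot":[0,0,-97.2],"claw":0.2},{"xyz":[-12.83,7.48,0.2],"delta_rot":[0,0,-97.2],"claw":0.2},{"xyz":[-12.83,7.48,0.2],"delta_rot":[0,0,-97.2],"claw":0.2},{"xyz":[-12.83,7.48,0.2],"delta_rot":[0,0,-97.2],"claw":0.2},{"xyz":[-12.83,7.48,0.2],"delta_rot":[0,0,-97.2],"claw":0.2},{"xyz":[-12.83,7.48,0.2],"delta_rot":[0,0,-97.2],"claw":0.2},{"xyz":[-12.83,7.48,0.2],"delta_rot":[0,0,-97.2],"claw":0.2},{"xyz":[-12.83,7.48,0.2],"delta_rot":[0,0,-97.2],"claw":0.2},{"xyz":[-12.83,7.48,0.2],"delta_rot":[0,0,-97.2],"claw":0.2}]'; python3 d.py .45 .329 .06 -2
python3 - <<'E'
from h import *
s=cam("side");t=cam("top")
a=cv2.resize(s["img"][90:360,180:340],None,fx=2,fy=2);b=cv2.resize(t["img"][130:230,100:390],None,fx=1.6,fy=1.6)
o=np.zeros((540,800,3),np.uint8);o[:,:320]=a;o[:160,330:330+464]=b
cv2.imwrite("pics/m6.png",o)
E
```

```text
time_s: 21.32
tcp_pos: [0.4496, 0.3288, 0.1694]
eef_rot: [-180.0, -0.0, -2.0]
contact_force: [-0.9, -0.1, 0.4]
gripper_width: 0.0697
gripper_force: 0.0
xyz [ 0.01 -0.01  3.65] rot [-0. -0. -0.] | t 21.32 w 0.0697 F [-0.9 -0.1  0.4] gf 0.0 q6 32.0
```

View pics/m6.png

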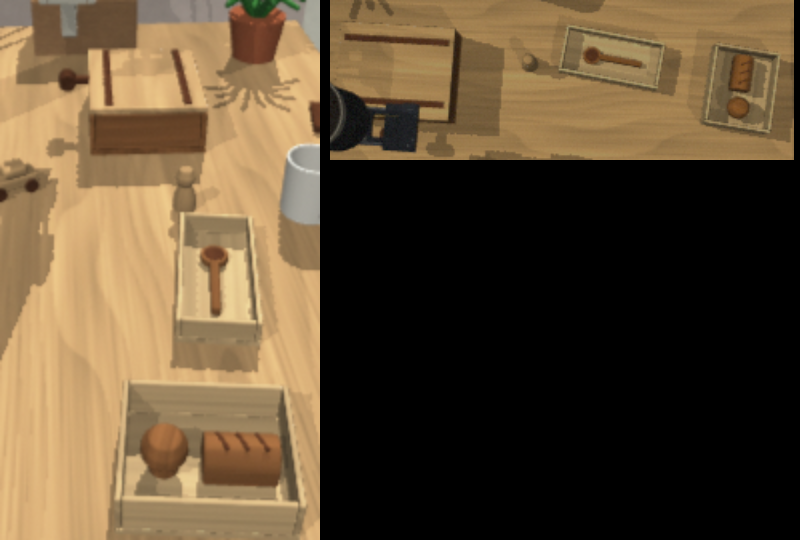

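The spoon lies flat in the tray and both foods are in the bin. The lid is still shut and the gripper is above the pull. Next I'll descend and pinch it.

```bash
python3 -m crank '[{"xyz":[0.01,0,1.5],"delta_rot":[0,0,0],"claw":0.2},{"xyz":[0.01,0,2.7],"delta_rot":[0,0,0],"claw":0.2},{"xyz":[0.01,0,3.4],"delta_rot":[0,0,0],"claw":0.2},{"xyz":[0.01,0,3.65],"delta_rot":[0,0,0],"claw":0.2},{"xyz":[0.01,0,3.65],"delta_rot":[0,0,0],"claw":0.2},{"xyz":[0.01,0,3.65],"delta_rot":[0,0,0],"claw":1},{"xyz":[0.01,0,3.65],"delta_rot":[0,0,0],"claw":1},{"xyz":[0.01,0,3.65],"delta_rot":[0,0,0],"claw":1},{"xyz":[0.01,0,3.65],"delta_rot":[0,0,0],"claw":1},{"xyz":[0.01,0,3.65],"delta_rot":[0,0,0],"claw":1},{"xyz":[0.01,0,3.65],"delta_rot":[0,0,0],"claw":1}]' 25; python3 d.py .45 .329 .06 -2
python3 - <<'E'
import numpy as np
t=np.arange(3.,61,3);p=np.radians(t+1.34);P=np.radians(1.34)
for a,x,z in zip(t,214.06*(np.cos(P)-np.cos(p))/30,-214.06*(np.sin(p)-np.sin(P))/30): print(int(a),round(x,2),round(z,2),end="; ")
E
```

```text
time_s: 22.8
tcp_pos: [0.4499, 0.3297, 0.0599]
eef_rot: [-179.9, -0.0, -2.0]
contact_force: [-1.8, 3.9, 0.4]
gripper_width: 0.03
gripper_force: 25.0
xyz [ 0.    0.02 -0.  ] rot [-0.1 -0.   0. ] | t 22.8 w 0.03 F [-1.8  3.9  0.4] gf 25.0 q6 32.0
3 0.02 -0.37; 6 0.06 -0.74; 9 0.11 -1.11; 12 0.19 -1.48; 15 0.29 -1.84; 18 0.4 -2.2; 21 0.53 -2.55; 24 0.68 -2.89; 27 0.85 -3.22; 30 1.04 -3.54; 33 1.24 -3.86; 36 1.46 -4.16; 39 1.69 -4.45; 42 1.94 -4.73; 45 2.21 -5.0; 48 2.48 -5.25; 51 2.77 -5.48; 54 3.08 -5.7; 57 3.39 -5.91; 60 3.71 -6.09;
```

```bash
python3 -m crank '[{"xyz":[0.01,0,-0.18],"delta_rot":[0,0,0],"claw":1},{"xyz":[0.02,0,-0.37],"delta_rot":[0,0,0],"claw":1},{"xyz":[0.06,0,-0.74],"delta_rot":[0,0,0],"claw":1},{"xyz":[0.11,0,-1.11],"delta_rot":[0,0,0],"claw":1},{"xyz":[0.19,0,-1.48],"delta_rot":[0,0,0],"claw":1},{"xyz":[0.29,0,-1.84],"delta_rot":[0,0,0],"claw":1},{"xyz":[0.4,0,-2.2],"delta_rot":[0,0,0],"claw":1},{"xyz":[0.53,0,-2.55],"delta_rot":[0,0,0],"claw":1},{"xyz":[0.68,0,-2.89],"delta_rot":[0,0,0],"claw":1},{"xyz":[0.85,0,-3.22],"delta_rot":[0,0,0],"claw":1},{"xyz":[1.04,0,-3.54],"delta_rot":[0,0,0],"claw":1},{"xyz":[1.04,0,-3.54],"delta_rot":[0,0,0],"claw":1}]' 25; python3 d.py .45 .329 .06 -2
```

```text
time_s: 24.3
tcp_pos: [0.4821, 0.3286, 0.1665]
eef_rot: [-179.9, -0.1, -2.0]
contact_force: [3.3, 4.7, -4.9]
gripper_width: 0.0302
gripper_force: 25.0
xyz [-1.07  0.03  3.55] rot [-0.1 -0.1  0. ] | t 24.3 w 0.0302 F [ 3.3  4.7 -4.9] gf 25.0 q6 35.0
```

```bash
python3 -m crank '[{"xyz":[0.1,0,-0.16],"delta_rot":[0,0,0],"claw":1},{"xyz":[0.2,0,-0.32],"delta_rot":[0,0,0],"claw":1},{"xyz":[0.42,0,-0.62],"delta_rot":[0,0,0],"claw":1},{"xyz":[0.65,0,-0.91],"delta_rot":[0,0,0],"claw":1},{"xyz":[0.9,0,-1.19],"delta_rot":[0,0,0],"claw":1},{"xyz":[1.17,0,-1.46],"delta_rot":[0,0,0],"claw":1},{"xyz":[1.44,0,-1.71],"delta_rot":[0,0,0],"claw":1},{"xyz":[1.73,0,-1.94],"delta_rot":[0,0,0],"claw":1},{"xyz":[2.04,0,-2.16],"delta_rot":[0,0,0],"claw":1},{"xyz":[2.35,0,-2.37],"delta_rot":[0,0,0],"claw":1},{"xyz":[2.52,0,-2.46],"delta_rot":[0,0,0],"claw":1},{"xyz":[2.67,0,-2.55],"delta_rot":[0,0,0],"claw":1},{"xyz":[2.67,0,-2.55],"delta_rot":[0,0,0],"claw":1},{"xyz":[2.67,0,-2.55],"delta_rot":[0,0,0],"claw":1},{"xyz":[2.67,0,-2.55],"delta_rot":[0,0,0],"claw":1},{"xyz":[2.67,0,-2.55],"delta_rot":[0,0,0],"claw":1},{"xyz":[2.67,0,-2.55],"delta_rot":[0,0,0],"claw":1},{"xyz":[2.67,0,-2.55],"delta_rot":[0,0,0],"claw":1},{"xyz":[2.67,0,-2.55],"delta_rot":[0,0,0],"claw":1}]' 25; python3 d.py .45 .329 .06 -2
python3 - <<'E'
from h import *
s=cam("side"); t=cam("top")
o=np.zeros((540,800,3),np.uint8)
a=cv2.resize(s["img"][20:290,180:340],None,fx=2,fy=2);b=cv2.resize(t["img"][120:260,90:390],None,fx=1.55,fy=1.55)
o[:,:320]=a;o[:b.shape[0],330:330+b.shape[1]]=b
cv2.imwrite("pics/m7.png",o)
E
```

```text
time_s: 26.68
tcp_pos: [0.5606, 0.3257, 0.2406]
eef_rot: [-180.0, 0.1, -2.0]
contact_force: [2.8, 5.8, -8.8]
gripper_width: 0.0297
gripper_force: 25.0
xyz [-3.68  0.02  6.03] rot [-0.   0.1  0. ] | t 26.68 w 0.0297 F [ 2.8  5.8 -8.8] gf 25.0 q6 41.0
```

View pics/m7.png

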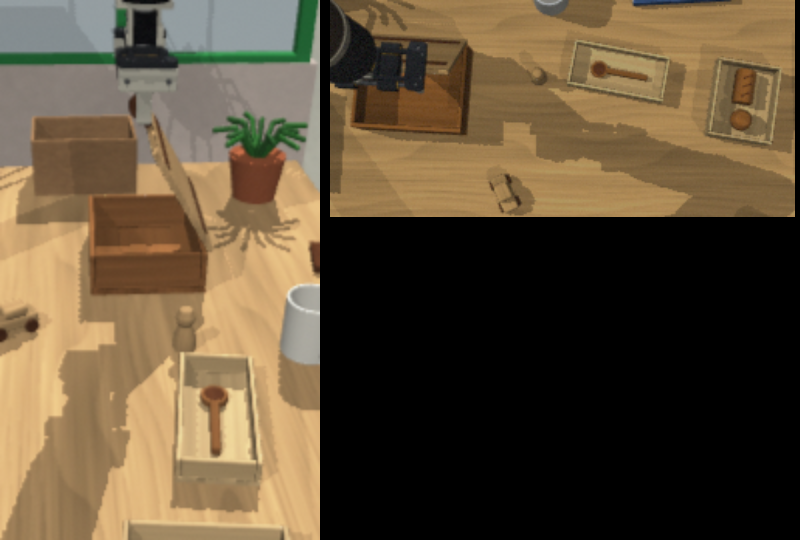

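The side view shows the lid held open: its edge runs from the hinge at (208,245) to (153,118), with the pull in the fingers at (133,105). Foods, spoon, bin and tray haven't moved. I'll check the pull's pixel against the expected position before handing in.

Run:
```python
from h import *
s=cam("side")
h=np.array([.664,.3225,.07]);c=np.array([np.cos(np.radians(-2)),np.sin(np.radians(-2)),0])
for a in (50,55,60,65,70):
    p=np.radians(a); u=-c*np.cos(p)+np.array([0,0,np.sin(p)]); pp=np.radians(a+1.34)
    e=h+.18*u-.11*np.array([np.sin(np.radians(2)),np.cos(np.radians(2)),0])
    print(a,"pull",proj(s,h+.214*(-c*np.cos(pp)+np.array([0,0,np.sin(pp)]))).round(1),"near front corner",proj(s,e).round(1))
print("seen pull",[180+133/2,20+105/2],"corner",[180+155/2,20+118/2]); st=r.get_state(); print(st["qd"].round(2),st["gripper_force"])
```

```text
50 pull [240.4  79.9] near front corner [248.7 103.3]
55 pull [245.5  76.2] near front corner [253.2 100. ]
60 pull [250.9  73. ] near front corner [258.   97.1]
65 pull [256.6  70.2] near front corner [263.1  94.5]
70 pull [262.5  67.9] near front corner [268.4  92.4]
seen pull [246.5, 72.5] corner [257.5, 79.0]
[ 0.02 -0.05 -0.04  0.01  0.01  0.06] 24.999402165412903
```

```bash
python3 -c "
from plant import job
print(job.close_job())"
```

```text
the job is handed in; nothing more can be done
None
```

The loaf and mushroom are in the bin, the spoon lies flat in the tray, and the gripper is holding the lid still at about 60 degrees. I handed the job in at about 27 s on the robot's clock; it returned no verdict.

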